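# Load two round LED boards into a lifting slot magazine

### The arm

A 7-joint arm with a two-finger parallel gripper is mounted at the origin on a cart in front of the work surface, level with it; the furniture and walls round the work are solid. World frame = base frame: x ahead of the robot, y to its left, z up, the work surface at z = 0. Lengths are in m, angles in degrees, forces in N, time in s.
With the tool pointing down it reaches from about 0.4 to 0.875 m from the base axis. Payload 4.4 kg.
Tool frame: the origin (TCP) lies at the centre of the arm's flange, where the gripper is bolted on; the fingertips stand 173 mm ahead of it and the grasp point (between the pads) lies 155 mm ahead of it; z points along the fingers, y is the line along which they close (so a half turn about z gives the same grasp; the last joint's range is limited). The gripper opens to 85 mm and grips with 20 to 120 N. Pads are 22 mm wide; open, the fingers measure 114 mm over their backs; the gripper's body (76 mm by 85 mm) begins 54 mm behind the grasp point. The pads swing forward as they close: fully open they stand 13 mm farther back than shut.
Start: joints at [-79.973, 36.005, 2.206, 86.941, -1.547, 57.084, -1.146], TCP at [0.155, 0.631, 0.405] pointing down, gripper open.
Joint ranges: [-175.42, 175.42], [-21.48, 121.26], [-71.46, 75.88], [10.55, 141.38], [-63.04, 243.04], [13.31, 113.54], [-168.57, 168.57]. Speed limits (degrees/s): [147.25, 147.25, 180, 180, 180, 180, 180].

### API

Orientations are given as a 3x3 rotation matrix whose columns are the frame's x, y, z axes.
In Python, from station import env gives the robot as it stands. The module is installed in compiled form; this text tells all that it offers. Calls block until the motion is done:
- env.movep(position, orientation): joint-space move of the TCP to a pose.
- env.servo_line(position, v=0.15, ori=None, contact_N=None): straight line of the TCP; ori=None keeps the orientation; v is the mean speed in m/s. With contact_N (N) it stops when the force on the tool has changed by that much, and returns True; else False.
- env.set_joints(angles): joint-space move.
- env.set_gripper(opening, squeeze=None): finger opening in m; squeeze is the grip in N (None keeps the last); returns when the fingers have stopped.
- env.pause(seconds).
- env.solve_ik(position, orientation): joint angles nearest the present ones, or None.
- env.get_obs(): the state.
- env.read_camera(name): name is "scene" or "side" or "wrist"; returns the picture (400x640x3 uint8, red, green, blue); there is no depth.
- env.camera_model(name): a dict with "fov_y" (degrees; the focal length in pixels is half the picture's height over the tangent of half this angle, whatever the lens; pixels are square), "cx", "cy" (the principal point, pixels), "view" (4x4, takes a point from world to camera coordinates). Camera axes: x right, y up, looking along -z (the intrinsics and any distortion apply to the point x, -y, -z); pixel columns grow to the right and rows downward; lengths in m; the calibration is good to about 2 mm. A picture is of the moment at which its call begins: read the wrist's pose just before it. camera_model takes no time and is no camera call; for the wrist camera it gives the pose at the moment of the call.
A pose or a line that the arm cannot do raises env.IKError and nothing moves.
- env.sign_off(): hands the job in; it is judged then, once.
The state is a dict: "t": time; "q": joint angles; "joint_velocities": joint speeds; "tau": joint torques, N m; "tool_pos": TCP position; "tool_rot": TCP orientation; "contact_force": force on the tool from outside, world axes, zero at the start; "moment": the same for the moment, N m; "gripper_width": finger opening in m; "grip_force": force on a finger pad.
Only numpy, scipy, OpenCV 4.12 (cv2) and the standard library are available. Lean on these libraries where they do the work, as an engineer would, in place of code of your own. Each camera call takes 0.05 s, during which the arm holds its last target. There are 200 camera calls.

### The job

Two round LED boards, one white and one green, lie on the loading table of the board magazine. Load both by sliding them off the table: the white one into the upper free slot (white tabs) and the green one into the lower free slot (green tabs), raising or lowering the magazine by its red handle so that each slot is level with the table before its board is slid in. Push each board fully home against the back of its slot, then let go, and leave the small grey can on the table and the other things around the station where they stand.

Things in the scene. Friction and masses are not known exactly. Their poses are not given: they have to be found in the camera images.
- station: Fixed loading station. Origin on the worktop under its table; x is the loading direction (table into magazine), y left of that, z up. Table top: steel, 80 mm above the origin, no rims, x -95 to +52, y -120 to +120 mm. A home board has its centre at x +100, y 0. A fixed black arm lamp stands between robot and station, its elbow at world (0.22, -0.02, 0.43): an arm elbow held to the left passes it.
- magazine (a joint): Height of the lifting magazine in m, 0 at the bottom stop, 0.056 at the top stop. Balanced; sticks where it is left (about 6 N friction either way), moves straight up and down. Five slots at 15 mm pitch: floor of slot k (1 = lowest) is 24 + 15(k-1) mm above the worktop plus this value, so slot 2 (green) is right at 0.0405 and slot 4 (white) at 0.0105: floor 0.5 mm below the table top.
- magazine_mouth (a point): Front of the magazine's top plate, 101 mm above the worktop at joint 0, at station x +66 mm. Grey box 97 mm wide, open to the table, flared mouth to station x +58. Slots are 9 mm high, 89 mm wide, with 13 mm ribs along both sides only (rounded noses), middle open. Slots 1, 3, 5 hold fixed blue boards. A floor 2 mm above to 2 mm below the table top still works.
- slot_white (a point): Where the white board's origin lies when home in slot 4 (white tabs at the mouth): on the slot floor, 42 mm in front of the back wall. The ribs begin 31.5 mm before it and the table ends 48 mm before it, so a home board sticks out of the mouth by about 10 mm. Moves with the magazine.
- slot_green (a point): The same for the green board in slot 2 (green tabs).
- lift_grip (a point): Centre of the top edge of the red handle, an upright fin on the magazine's top, at station x +120, y 0, 135 mm above the worktop plus the joint value: 40 mm long along the station's x, 12 mm thick along its y, 31 mm free above its foot. Grip it from above across its thickness. Behind it two lift rods with a bridge, station x 147 to 165, 169 mm high.
- board_white: Loose round board, aluminium with a white top, 84 mm in diameter, 5 mm thick, about 70 g. Origin at the centre of its underside. Lies flat on the table at the start, left or right of the middle.
- board_green: The same with a green top.
- if_can: Small grey square metal can, 22 x 22 x 40 mm, standing loose on the table near its left far corner. Origin at the centre of its underside. Leave it standing.
- flux_tin: Round yellow and red tin, 62 mm across, 21 mm high, on the worktop to the left of the station. A bystander.
- solder_reel: Blue and white reel, 60 mm across, 39 mm high, on the worktop to the right of the magazine. A bystander.
- tape_roll: Black roll of tape, 62 mm across, 19 mm high, flat on the worktop to the right of the station, nearer the robot. A bystander.
Not all that is in view belongs to the job. What is shaped like the board_green but purple is not meant.

How it is judged:
By the outcome, as a careful person would: the job done as asked, in the order asked, and still so for the second after the job is handed in, with the robot touching nothing.
It also fails if it takes over 70 s, if anything falls off the work surface, if the arm or the gripper's body presses on something with over 40 N, if the wrist force passes 120 N, or if a joint passes its speed limit or range.

## Working session

There is one attempt and no reset: what is moved stays moved. The work goes in short steps, each a Python script; the robot and the scene stay as the last script left them, time stands still between calls to the robot, and variables do not carry over. Pictures are saved under pics/ and viewed, at most 10 in all, crops included, and the job is handed in when it is done.

```bash
mkdir -p pics; ls; python3 - <<'E'
from station import env
import cv2,numpy as np
for n in("scene","side"):
    im=env.read_camera(n); cv2.imwrite(f"pics/{n}0.png",im[:,:,::-1]); m=env.camera_model(n); print(n,m)
o=env.get_obs(); print(o['t'],o['tool_pos'],o['tool_rot'])
E
```

```text
pics
scene {'fov_y': 55.927175796763436, 'cx': 312.11993070298405, 'cy': 205.84187567294626, 'view': array([[-0.74430112, -0.66779109,  0.00841994,  0.45885121],
       [ 0.32160881, -0.34734965,  0.88086094, -0.24486744],
       [-0.58530642,  0.65833371,  0.47330023, -0.63692491],
       [ 0.        ,  0.        ,  0.        ,  1.        ]])}
side {'fov_y': 43.27912848762162, 'cx': 323.7480136081865, 'cy': 197.2173989107144, 'view': array([[ 0.94443913, -0.32848281, -0.01156571, -0.49264164],
       [ 0.21739977,  0.59789287,  0.77153189, -0.23419719],
       [-0.24651991, -0.73117929,  0.63608551, -1.02656302],
       [ 0.        ,  0.        ,  0.        ,  1.        ]])}
0.1 [0.15490815 0.63101923 0.40389517] [[-9.71148556e-01  2.38475012e-01 -3.87203894e-04]
 [ 2.38475326e-01  9.71147224e-01 -1.60868442e-03]
 [-7.59904987e-06 -1.65461013e-03 -9.99998631e-01]]
```

View pics/scene0.png

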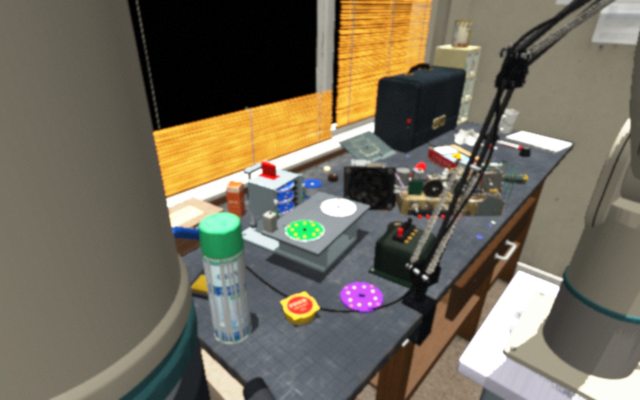

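View pics/side0.png

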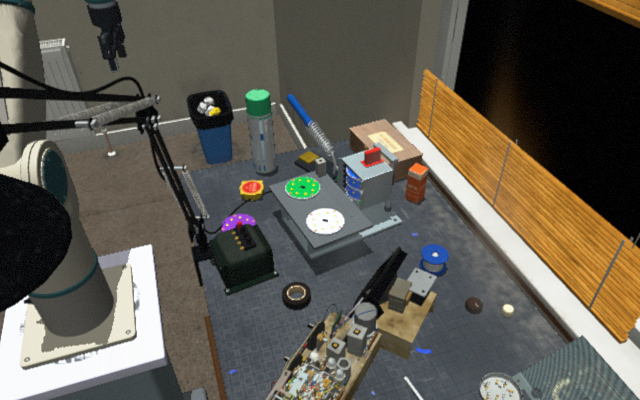

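The scene view shows green board (305,230), white (338,207), red handle (268,170), can (269,220); the side view shows green (303,187), white (325,221), handle (372,156), table corners at about (270,186), (312,245), (370,228).

```bash
cat > h.py <<'E'
import numpy as np,cv2
W,H=640,400
def ray(m,uv):
    f=H/2/np.tan(np.radians(m['fov_y']/2)); V=np.array(m['view']); R,t=V[:3,:3],V[:3,3]
    d=R.T@np.array([(uv[0]-m['cx'])/f,-(uv[1]-m['cy'])/f,-1]); return -R.T@t,d/np.linalg.norm(d)
def onz(m,uv,z):
    c,d=ray(m,uv); return c+d*(z-c[2])/d[2]
def proj(m,p):
    f=H/2/np.tan(np.radians(m['fov_y']/2)); V=np.array(m['view']); q=V[:3,:3]@np.array(p)+V[:3,3]
    return np.array([m['cx']+f*q[0]/-q[2],m['cy']+f*q[1]/q[2]])
def tri(m1,u1,m2,u2):
    (a,d),(b,e)=ray(m1,u1),ray(m2,u2); s=np.linalg.lstsq(np.c_[d,-e],b-a,rcond=None)[0]
    p,q=a+s[0]*d,b+s[1]*e; return (p+q)/2,np.linalg.norm(p-q)
def blobs(im,lo,hi,roi=None,minA=15):
    h=cv2.cvtColor(im,cv2.COLOR_RGB2HSV); k=cv2.inRange(h,np.array(lo),np.array(hi))
    if roi: z=np.zeros_like(k); x0,y0,x1,y1=roi; z[y0:y1,x0:x1]=k[y0:y1,x0:x1]; k=z
    k=cv2.morphologyEx(k,cv2.MORPH_CLOSE,np.ones((5,5)))
    return sorted([c for c in cv2.findContours(k,0,2)[0] if cv2.contourArea(c)>minA],key=cv2.contourArea)[::-1]
E
python3 - <<'E'
from station import env
from h import *
ims={n:cv2.imread(f"pics/{n}0.png")[:,:,::-1].copy() for n in("scene","side")}
M={n:env.camera_model(n) for n in ims}
spec={'green':((45,120,60),(75,255,255),{'scene':(275,212,335,248),'side':(275,170,330,205)}),
'white':((0,0,170),(180,60,255),{'scene':(312,192,365,222),'side':(295,200,350,240)}),
'red':((0,150,90),(8,255,255),{'scene':(250,155,290,185),'side':(355,140,390,170)})}
P={}
for k,(lo,hi,r) in spec.items():
    for n in ims:
        b=blobs(ims[n],lo,hi,r[n],8)[0]
        u=np.array(cv2.fitEllipse(cv2.convexHull(b))[0]) if k!='red' else cv2.boxPoints(cv2.minAreaRect(b))
        P[k,n]=u; print(k,n,u.round(1).tolist(), onz(M[n],u,.085).round(4) if k!='red' else '')
for k in('green','white'): print(k,tri(M['scene'],P[k,'scene'],M['side'],P[k,'side']))
print('red',tri(M['scene'],P['red','scene'].mean(0),M['side'],P['red','side'].mean(0)))
for u in[(270,186),(312,245),(370,228)]: print(onz(M['side'],u,.08).round(4))
a=cv2.resize(ims['scene'][140:280,220:380],None,fx=3.7,fy=3.7,interpolation=2)
b=cv2.resize(ims['side'][130:280,250:430],None,fx=3.7,fy=3.7,interpolation=2)
cv2.imwrite('pics/a.png',a[:,:,::-1]);cv2.imwrite('pics/b.png',b[:,:,::-1])
E
```

```text
green scene [304.4, 229.4] [0.5179 0.1359 0.085 ]
green side [302.3, 187.0] [0.5157 0.1352 0.085 ]
white scene [335.7, 210.9] [0.5198 0.0261 0.085 ]
white side [324.9, 220.6] [0.5268 0.0046 0.085 ]
red scene [[260.70001220703125, 177.10000610351562], [262.0, 161.8000030517578], [278.1000061035156, 163.10000610351562], [276.79998779296875, 178.5]] 
red side [[359.0, 153.0], [378.5, 146.5], [383.29998779296875, 160.89999389648438], [363.79998779296875, 167.39999389648438]] 
green (array([0.5166182 , 0.13620283, 0.08492015]), np.float64(0.00190562312244998))
white (array([0.5297085 , 0.01351542, 0.07632068]), np.float64(0.00041198080928059143))
red (array([0.67102853, 0.09162296, 0.16418413]), np.float64(0.002125139875040081))
[0.4456 0.1715 0.08  ]
[ 0.4782 -0.0527  0.08  ]
[ 0.6128 -0.046   0.08  ]
```

View pics/b.png

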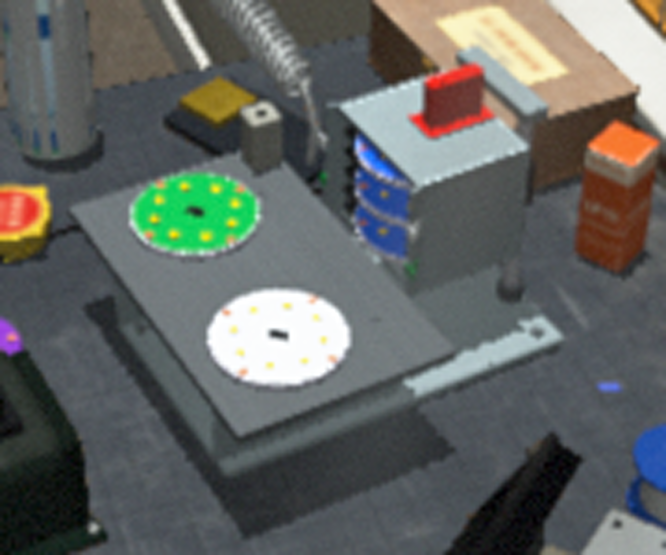

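The crop confirms the layout: green left (195,212), white right (280,337), can near the far left corner (262,140), magazine with red handle (452,95). Table corners in the crop are (72,212), (238,437) and (452,350). Next I check IK and wrist-camera mounting.

```bash
python3 - <<'E'
from station import env
from h import *
m=env.camera_model('side')
C=[np.array(u)/3.7+[250,130] for u in[(72,212),(238,437),(452,350)]]
P=[onz(m,u,.08) for u in C]; print(np.round(P,4), np.linalg.norm(P[0]-P[1]),np.linalg.norm(P[2]-P[1]))
e=P[0]-P[1]; print('yaw of station x',np.degrees(np.arctan2(e[1],e[0]))-90, (lambda e:np.degrees(np.arctan2(e[1],e[0])))(P[2]-P[1]))
o=env.get_obs(); w=env.camera_model('wrist'); V=w['view'];R=V[:3,:3]
print('cam in tool',o['tool_rot'].T@(-R.T@V[:3,3]-o['tool_pos']), 'axes(cam x,y,z in tool)\n',(o['tool_rot'].T@R.T).round(3),w['fov_y'])
for yaw in(0,90,180,-90):
  a=np.radians(yaw+9); X=np.array([np.cos(a),np.sin(a),0]); Z=np.array([0,0,-1.]); Ro=np.c_[X,np.cross(Z,X),Z]
  for p in([.54,.07,.42],[.67,.09,.33]): q=env.solve_ik(p,Ro); print(yaw,p,None if q is None else np.round(q,1))
E
```

```text
[[ 0.4431  0.1671  0.08  ]
 [ 0.48   -0.063   0.08  ]
 [ 0.6215 -0.0376  0.08  ]] 0.23300663316957998 0.14384300613802178
yaw of station x 9.105422172550078 10.17606554886544
cam in tool [ 0.07962466 -0.00090299  0.03055782] axes(cam x,y,z in tool)
 [[ 0.001  0.95   0.311]
 [ 1.    -0.001  0.001]
 [ 0.001  0.311 -0.95 ]] 69.67367277204337
0 [0.54, 0.07, 0.42] [-39.6  32.9  46.  103.7 -28.2  55.6 -62.7]
0 [0.67, 0.09, 0.33] [-31.9  49.2  41.7  87.2 -36.5  57.8 -61.2]
90 [0.54, 0.07, 0.42] [-27.3  28.1  25.3 103.4 -14.9  51.8  13.7]
90 [0.67, 0.09, 0.33] [-21.6  44.3  20.9  86.8 -18.3  52.3  14.1]
180 [0.54, 0.07, 0.42] [-13.6  26.3   4.7 103.   -2.7  50.8  91.4]
180 [0.67, 0.09, 0.33] [-9.  42.6 -1.9 86.4  1.6 51.  87.6]
-90 [0.54, 0.07, 0.42] [  4.   27.4 -21.1 102.5  12.1  52.4 166.7]
-90 [0.67, 0.09, 0.33] [  5.   45.  -27.2  85.9  23.3  54.8 160.1]
```

```bash
cat >> h.py <<'E'
def Rz(deg):  # tool down, tool x at world heading deg
    a=np.radians(deg); X=np.array([np.cos(a),np.sin(a),0]); Z=np.array([0,0,-1.]); return np.c_[X,np.cross(Z,X),Z]
E
python3 - <<'E'
from station import env
from h import *
m=env.camera_model('side'); b=onz(m,(264,172),0); print('spray base',b)
s=env.camera_model('scene'); print('spray top',tri(s,(222,215),m,(258,93)))
print(env.solve_ik([.54,.07,.46],Rz(9.6)))
env.movep([.54,.07,.46],Rz(9.6))
o=env.get_obs(); w=env.camera_model('wrist'); im=env.read_camera('wrist'); cv2.imwrite('pics/w1.png',im[:,:,::-1]); np.save('w1.npy',w,allow_pickle=True)
print(o['t'],o['tool_pos'],o['q'].round(1) if hasattr(o['q'],'round') else o['q'],o['contact_force'])
E
```

```text
spray base [0.46515302 0.33877407 0.        ]
spray top (array([0.47659303, 0.36121745, 0.22935354]), np.float64(0.0031738902454745586))
[-41.07134134  30.43228756  48.08888681 100.6358474  -25.65037612
  60.54965674 -64.33849657]
2.525 [0.54000312 0.07120066 0.45974116] [-41.1  30.5  48.  100.6 -25.7  60.6 -64.3] [-0.03694457  0.01903961 -1.08675595]
```

View pics/w1.png

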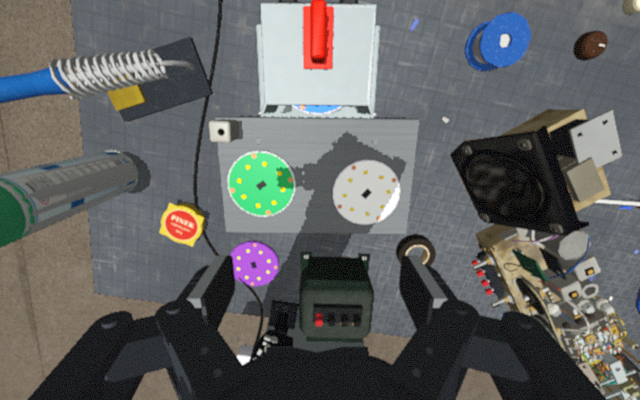

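The wrist view shows the table with corners at about (214,117), (419,121), (407,234), (226,230). Green is at (262,184), white (366,192), can (222,131), and the red fin runs along (318,0–62).

```bash
python3 - <<'E'
from h import *
m=np.load('w1.npy',allow_pickle=True).item(); im=cv2.imread('pics/w1.png')[:,:,::-1].copy()
g=cv2.GaussianBlur(cv2.cvtColor(im,cv2.COLOR_RGB2GRAY),(3,3),0).astype(float)
def edge(pts,horiz):   # strongest gradient near seeds, robust line
    out=[]
    for c,r,in pts:
        k=np.arange(-6,7)
        v=np.array([g[r+i,c-3:c+4].mean() if horiz else g[r-3:r+4,c+i].mean() for i in k])
        d=np.abs(np.gradient(v)); i=d.argmax(); a,b,e=(d[max(i-1,0)],d[i],d[min(i+1,12)]); off=k[i]+.5*(a-e)/(a-2*b+e+1e-9)
        out.append((c,r+off) if horiz else (c+off,r))
    return cv2.fitLine(np.float32(out),cv2.DIST_HUBER,0,.01,.01).ravel(),np.round(out,1).tolist()
def X(l,k):
    s=np.linalg.solve(np.c_[l[:2],-k[:2]],k[2:]-l[2:]); return l[2:]+s[0]*l[:2]
N,no=edge([(c,230+int((c-226)*4/181)) for c in(240,255,270,370,385,398)],True)
F,fo=edge([(c,118) for c in(238,246,254,385,395,405)],True)
L,lo=edge([(int(214+(r-117)*12/113),r) for r in(145,155,170,185,200,215,225)],False)
R,ro=edge([(int(419-(r-121)*12/113),r) for r in(130,150,170,190,210,225)],False)
print(no,fo,lo,ro,sep='\n')
st=np.array([[-95,120],[-95,-120],[52,-120],[52,120]])/1e3
W=np.array([onz(m,X(*p),.08)[:2] for p in((N,L),(N,R),(F,R),(F,L))]); print(W.round(4))
print('sizes',[np.linalg.norm(W[i]-W[i-1]).round(4) for i in range(4)])
c0,w0=st.mean(0),W.mean(0); U,S,Vt=np.linalg.svd((st-c0).T@(W-w0)); A=Vt.T@U.T
o=w0-A@c0; yaw=np.degrees(np.arctan2(A[1,0],A[0,0])); print('origin',o,'yaw',yaw,'res mm',((W-(o+st@A.T))*1e3).round(1).tolist())
tost=lambda p:(A.T@(np.array(p)[:2]-o)*1e3).round(1)
for k,lo,hi,roi in(('green',(45,120,60),(75,255,255),(215,140,310,225)),('white',(0,0,120),(180,60,255),(328,150,405,228))):
    b=blobs(im,lo,hi,roi)[0]; e=cv2.fitEllipse(cv2.convexHull(b)); p=onz(m,e[0],.085); print(k,e[0],e[1],p.round(4),tost(p))
b=blobs(im,(0,150,60),(8,255,255),(290,0,345,80))[0]; print('red',cv2.boundingRect(b))
for r in(5,15,25,35,45,55,58,60,62,65):
    row=im[r,295:340].astype(int); print(r,[f"{x+295}:{v[0]}" for x,v in enumerate(row) if v[0]-v[1]>60][::4])
for j in(.02,.03,.04,.05):
    for nm,x,y,z in(('fin front top',.1,0,.135),('plate fl',.066,.0485,.101),('plate fr',.066,-.0485,.101)):
        q=o+A@[x,y]; print(j,nm,proj(m,[*q,z+j]).round(1))
print('can',tost(onz(m,(222,131),.12)))
E
```

```text
[[240.0, 231.9], [255.0, 232.2], [270.0, 232.2], [370.0, 233.7], [385.0, 233.2], [398.0, 233.3]]
[[238.0, 120.4], [246.0, 117.3], [254.0, 117.5], [385.0, 119.1], [395.0, 119.1], [405.0, 119.2]]
[[217.3, 145.0], [217.8, 155.0], [219.6, 170.0], [227.5, 185.0], [222.4, 200.0], [223.7, 215.0], [224.9, 225.0]]
[[417.6, 130.0], [415.2, 150.0], [413.0, 170.0], [410.8, 190.0], [408.8, 210.0], [406.8, 225.0]]
[[ 0.4429  0.1758]
 [ 0.4809 -0.0604]
 [ 0.6252 -0.0363]
 [ 0.5862  0.1989]]
sizes [np.float64(0.1452), np.float64(0.2393), np.float64(0.1462), np.float64(0.2384)]
origin [0.55503222 0.07295656] yaw 9.277545984237518 res mm [[1.0, -0.3], [0.3, 0.4], [-0.5, 0.8], [-0.8, -0.9]]
green (260.9263000488281, 183.58251953125) (59.9703369140625, 64.31099700927734) [0.518  0.1363 0.085 ] [-26.3  68.4]
white (376.60198974609375, 195.16796875) (69.37979125976562, 91.79789733886719) [ 0.5277 -0.0081  0.085 ] [-40.1 -75.6]
red (304, 0, 29, 69)
5 ['311:213', '315:255', '319:255', '323:246']
15 ['303:242', '307:255', '311:215', '315:255', '319:255', '323:243', '327:229', '331:255']
25 ['303:242', '307:2
[... 384 characters left out ...]
'315:144', '319:149', '323:113', '327:251', '331:255']
60 ['303:242', '307:255', '311:208', '315:84', '319:84', '324:133', '328:255', '332:225']
62 ['303:242', '307:255', '311:241', '315:108', '319:102', '323:125', '327:255', '331:255']
65 ['303:243', '307:255', '311:255', '315:255', '319:255', '323:255', '327:255', '331:255']
0.02 fin front top [317.4  63.7]
0.02 plate fl [269.3 104.8]
0.02 plate fr [364.7 105.6]
0.03 fin front top [317.4  62. ]
0.03 plate fl [267.7 104.7]
0.03 plate fr [366.3 105.6]
0.04 fin front top [317.5  60.1]
0.04 plate fl [266.  104.6]
0.04 plate fr [368.  105.5]
0.05 fin front top [317.5  58.1]
0.05 plate fl [264.2 104.5]
0.05 plate fr [369.9 105.5]
can [39.5 99.4]
```

Station fit is good: origin (0.555, 0.073), yaw 9.3°, and sizes match to 2 mm. White was disturbed by shadow, so I'll redo it. Next I touch the fin top to get the magazine height, then grip.

```bash
cat >> h.py <<'E'
O=np.array([.5550,.0730]); YAW=9.28; _a=np.radians(YAW); A=np.array([[np.cos(_a),-np.sin(_a)],[np.sin(_a),np.cos(_a)]])
def S(x,y,z): return np.array([*(O+A@[x/1e3,y/1e3]),z])   # station mm -> world, z m
def toS(p): return (A.T@(np.array(p)[:2]-O)*1e3)
E
python3 - <<'E'
from station import env
from h import *
m=np.load('w1.npy',allow_pickle=True).item(); im=cv2.imread('pics/w1.png')[:,:,::-1].copy()
for th in(130,140,150,160):
    b=blobs(im,(0,0,th),(180,60,255),(328,150,405,228)); e=cv2.fitEllipse(cv2.convexHull(b[0])); print('white',th,e[0],e[1],toS(onz(m,e[0],.085)).round(1))
print('eye',toS(onz(m,(366,192),.085)))
s,d=env.camera_model('scene'),env.camera_model('side'); print('fin top',tri(s,(270,162),d,(373,150)))
R=Rz(YAW)
env.set_gripper(0.0,60)
env.movep(S(114,0,.40),R)
hit=env.servo_line(S(114,0,.173+.165),v=.03,contact_N=3)
o=env.get_obs(); print('touch',hit,o['t'],o['tool_pos'],o['contact_force'],'fin top',o['tool_pos'][2]-.173)
E
```

```text
white 130 (376.8485412597656, 195.0238494873047) (68.95370483398438, 92.20184326171875) [-39.9 -76. ]
white 140 (376.5753479003906, 195.22430419921875) (68.55030059814453, 91.25396728515625) [-40.1 -75.6]
white 150 (375.8403625488281, 195.41783142089844) (68.45185089111328, 89.00030517578125) [-40.4 -74.7]
white 160 (366.4330749511719, 192.04649353027344) (63.97464370727539, 68.1805648803711) [-36.1 -62.7]
eye [-36.03484971 -62.13313229]
fin top (array([0.67244586, 0.08813965, 0.18415946]), np.float64(7.8718889178129e-05))
touch True 5.3333 [0.6674576  0.09145896 0.3552901 ] [-0.27587326  0.54078819 -0.0604092 ] fin top 0.18229009837534393
```

```bash
python3 - <<'E'
from station import env
from h import *
R=Rz(YAW)
env.servo_line(S(114,0,.372),v=.1)
env.set_gripper(.05)
hit=env.servo_line(S(114,0,.328),v=.06,contact_N=8); o=env.get_obs(); print('down',hit,o['tool_pos'],o['contact_force'])
env.set_gripper(.0,80); o=env.get_obs(); print('grip',o['gripper_width'],o['grip_force'],o['contact_force'])
p=o['tool_pos'].copy()
hit=env.servo_line(p+[0,0,.016],v=.02,contact_N=22); o=env.get_obs(); zt=o['tool_pos'][2]; print('top',hit,zt-p[2],'j0 est',.056-(zt-p[2]),o['contact_force'])
p=o['tool_pos'].copy(); p[2]=zt-.0455
env.servo_line(p,v=.05); env.pause(.2); o=env.get_obs(); print('low',o['tool_pos'][2]-zt,o['contact_force'],o['t'],'z abs',o['tool_pos'])
E
```

```text
down False [0.66770936 0.09125014 0.32831774] [-0.30259799 -0.49526548 -0.15240166]
grip 0.010729597947231977 80.29324293136597 [-0.43574341  2.40722505  3.17230048]
top True 0.009480064647169717 j0 est 0.046519935352830284 [0.51563157 0.22394095 4.48819156]
low -0.044502930861244516 [-0.63756394  1.66741017  6.28993197] 9.3167 z abs [0.66782428 0.09202281 0.29340759]
```

```bash
python3 - <<'E'
from station import env
from h import *
o=env.get_obs(); p=o['tool_pos'].copy(); p[2]=.2909
env.servo_line(p,v=.03); env.pause(.1); o=env.get_obs(); print('z',o['tool_pos'][2],'j top-ref',.056-(.3379-o['tool_pos'][2]),o['contact_force'])
env.set_gripper(.05); o=env.get_obs(); p=o['tool_pos'].copy(); p[2]=.40; env.servo_line(p,v=.25)
env.set_gripper(.06)
# behind white, heading toward mouth
w=np.array([-36.,-62.5]); g=np.array([48.,0.]); d=(g-w)/np.linalg.norm(g-w); h=np.degrees(np.arctan2(d[1],d[0])); print('heading',h)
s=w-d*(29.4+11+9); R=Rz(YAW+h)
env.movep(S(*s,.33),R)
hit=env.servo_line(S(*s,.240),v=.06,contact_N=3); o=env.get_obs(); print('touch',hit,'start',s,o['t'],o['tool_pos'],toS(o['tool_pos']),'tip len',o['tool_pos'][2]-.08,o['contact_force'])
w_=env.camera_model('wrist'); cv2.imwrite('pics/w2.png',env.read_camera('wrist')[:,:,::-1])
E
```

```text
z 0.2916575555148166 j top-ref 0.009757555514816614 [-1.34795487  1.33308178  5.65787837]
heading 36.65100366014354
touch True start [-75.63294859 -91.98880103] 13.0917 [ 0.49507434 -0.03010679  0.24837483] [-75.76828798 -92.09375924] tip len 0.16837483051578028 [0.3658923  0.93448623 4.4658859 ]
```

View pics/w2.png

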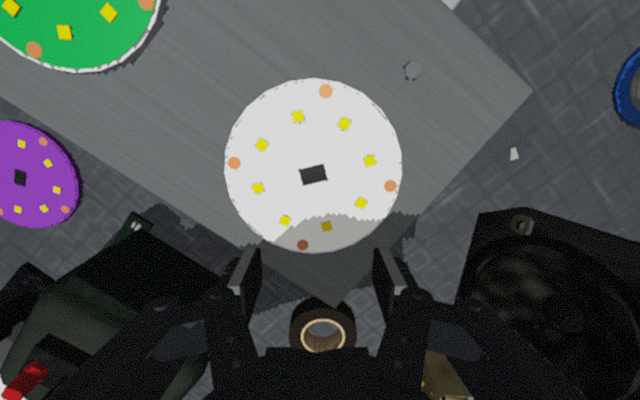

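White lies at (313,165) between and ahead of the fingertips (245,285) and (385,280), with a small speck on the table at (412,70). I'll check the speck's position against the path, then push.

```bash
python3 - <<'E'
from station import env
from h import *
m=env.camera_model('wrist'); print('speck',toS(onz(m,(412,70),.08)),'white',toS(onz(m,(313.5,165),.085)),'tip L',toS(onz(m,(243,290),.083)),'R',toS(onz(m,(388,285),.083)))
o=env.get_obs(); print(toS(o['tool_pos']))
im=cv2.imread('pics/w2.png'); cv2.imwrite('pics/w2c.png',cv2.resize(im[45:95,385:440],None,fx=6,fy=6,interpolation=2))
E
```

```text
speck [ 25.27966452 -69.72224486] white [-33.61348749 -59.56344539] tip L [-112.95532793  -69.98069001] R [ -62.92495524 -131.79538424]
[-75.76703051 -92.07455043]
```

View pics/w2c.png

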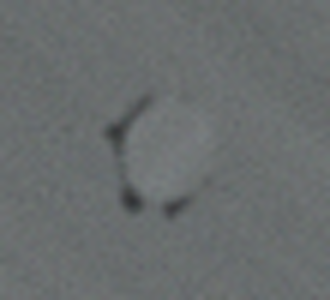

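The speck looks like a raised bead at (25,-70), just on the board's straight path. I'll detour: heading 57° to (-14,-30), then 31° to (30,-3), then straight.

```bash
cat >> h.py <<'E'
OFF=29.4+11; Z60=.2500
def push(env,frm,to,gap=9,v=.06,above=False,z=Z60,off=OFF):
    frm,to=np.array(frm,float),np.array(to,float); d=(to-frm)/np.linalg.norm(to-frm); h=np.degrees(np.arctan2(d[1],d[0])); R=Rz(YAW+h)
    s=frm-d*(off+gap)
    if above: env.movep(S(*s,z+.045),R); env.servo_line(S(*s,z),v=.1)
    else: env.servo_line(S(*s,z),v=.08,ori=R)
    env.servo_line(S(*(to-d*off),z),v=v)
    f=env.get_obs()['contact_force'].round(1); env.servo_line(S(*(to-d*(off+8)),z),v=.08)
    return h,f
E
python3 - <<'E'
from station import env
from h import *
o=env.get_obs(); p=o['tool_pos'].copy(); p[2]+=.045; env.servo_line(p,v=.2)
print(push(env,(-35,-61),(-14,-30),above=True))
print(push(env,(-14,-30),(30,-3)))
m=env.camera_model('wrist'); im=env.read_camera('wrist'); cv2.imwrite('pics/w3.png',im[:,:,::-1])
for th in(150,160,170):
    e=cv2.fitEllipse(cv2.convexHull(blobs(im,(0,0,th),(180,60,255))[0])); print(e,toS(onz(m,e[0],.085)))
print(env.get_obs()['t'])
E
```

```text
(np.float64(55.88552705465874), array([-1.3, -0. , -0.5]))
(np.float64(31.534791905188296), array([0.6, 0.5, 0.4]))
((416.57464599609375, -5.6946563720703125), (321.29010009765625, 568.7728271484375), 32.28617858886719) [1.13118859e+02 1.81460023e-02]
((413.5395202636719, 3.1593475341796875), (318.00250244140625, 549.1917724609375), 33.54073715209961) [110.0707839   -0.80365977]
((1225.2794189453125, 281.3897705078125), (297.7148742675781, 2072.263916015625), 104.52802276611328) [ 236.90270635 -456.32427111]
17.6667
```

View pics/w3.png

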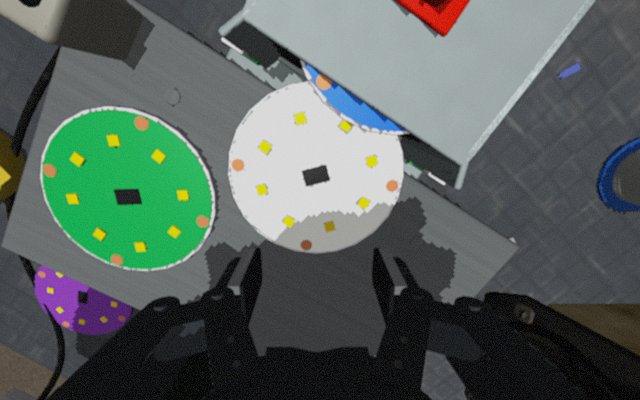

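White is at (315,167), nested at the mouth under the top plate; green (128,188) is untouched. A second bead shows at (174,97). With open fingers the left one would hit green on the straight push, so I'll use nearly closed fingers.

```bash
python3 - <<'E'
from station import env
from h import *
m=env.camera_model('wrist'); print('white',toS(onz(m,(316,168),.085)),'green',toS(onz(m,(128,188),.085)),'bead',toS(onz(m,(174,97),.08)))
c=toS(onz(m,(316,168),.085))
o=env.get_obs(); p=o['tool_pos'].copy(); p[2]+=.02; env.servo_line(p,v=.15)
env.set_gripper(.010)
z=.2550
env.servo_line(S(c[0]-52.7-8,0,z+.015),v=.15,ori=Rz(YAW)); env.servo_line(S(c[0]-52.7-8,0,z),v=.08)
hit=env.servo_line(S(35,0,z),v=.06,contact_N=12); o=env.get_obs(); print(hit,toS(o['tool_pos']),o['contact_force'])
if not hit:
    hit=env.servo_line(S(49,0,z),v=.025,contact_N=12); o=env.get_obs(); print(hit,toS(o['tool_pos']),o['contact_force'])
print(o['t'])
m=env.camera_model('side'); cv2.imwrite('pics/s1.png',cv2.resize(env.read_camera('side')[130:280,250:430],None,fx=3.7,fy=3.7,interpolation=2)[:,:,::-1])
E
```

```text
white [32.7070819  -2.09446084] green [-23.39559406  70.59416002] bead [25.98532627 69.85583478]
False [ 3.47557675e+01 -2.76560279e-02] [-0.76617351  0.23943461 -0.60269971]
False [48.01715771 -0.07276051] [-5.59744287 -0.23623144  3.26064726]
21.4333
```

View pics/s1.png

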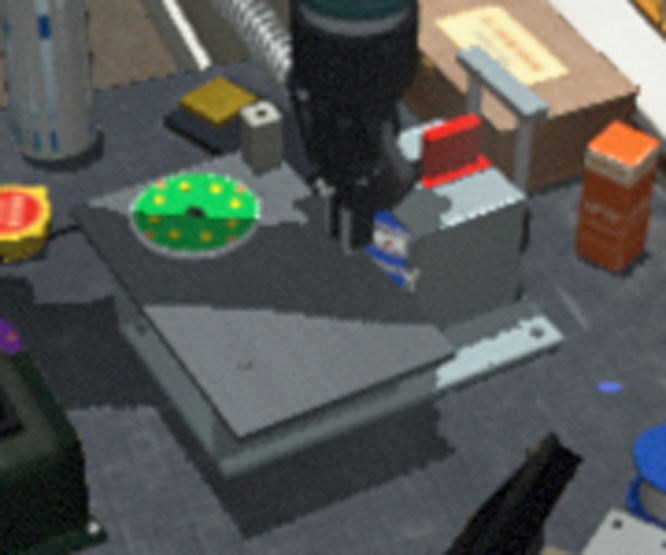

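White sits in the slot (390,240 in the crop) with the fingers behind it. The pusher front is at x≈59, matching home. I'll do a firm final nudge, then raise the magazine.

```bash
python3 - <<'E'
from station import env
from h import *
z=.2550
hit=env.servo_line(S(51,0,z),v=.02,contact_N=10); o=env.get_obs(); print('nudge',hit,toS(o['tool_pos']),o['contact_force'])
env.servo_line(S(25,0,z),v=.12); env.servo_line(S(25,0,.36),v=.25)
m=env.camera_model('wrist'); np.save('w4.npy',m,allow_pickle=True); cv2.imwrite('pics/w4.png',env.read_camera('wrist')[:,:,::-1])
env.set_gripper(.05)
R=Rz(YAW); env.movep(S(114,0,.335),R)
hit=env.servo_line(S(114,0,.2917),v=.06,contact_N=8); o=env.get_obs(); print('down',hit,o['tool_pos'])
env.set_gripper(0,80); o=env.get_obs(); p=o['tool_pos'].copy(); z0=p[2]; print('grip',o['gripper_width'],z0)
p[2]=.3231; env.servo_line(p,v=.05); env.pause(.15); o=env.get_obs(); print('up',o['tool_pos'][2]-z0,o['tool_pos'],o['contact_force'],o['t'])
E
```

```text
nudge False [48.7686825  -0.13563601] [-8.47398587 -0.65359683  3.95835471]
down False [0.66769688 0.09126257 0.29195577]
grip 0.010633797385136453 0.29208978821636283
up 0.032109397017851704 [0.66749104 0.09226066 0.32419919] [-1.82159276  3.8934251   5.6726014 ] 25.875
```

View pics/w4.png

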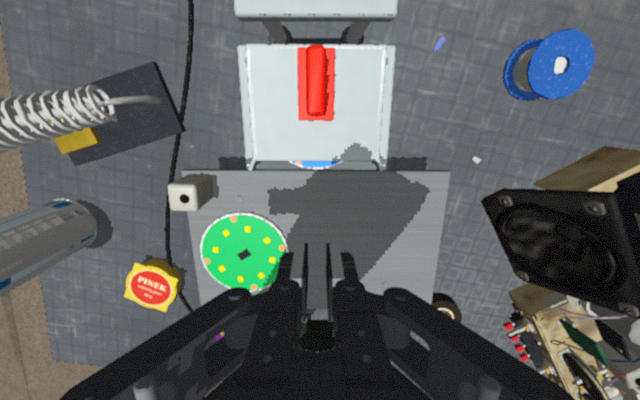

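```bash
python3 - <<'E'
from station import env
from h import *
o=env.get_obs(); p=o['tool_pos'].copy(); p[2]=.3211; env.servo_line(p,v=.03); env.pause(.1); o=env.get_obs(); print('z',o['tool_pos'][2],o['contact_force'])
env.set_gripper(.05); o=env.get_obs(); p=o['tool_pos'].copy(); p[2]=.40; env.servo_line(p,v=.25)
env.set_gripper(.06)
print(push(env,(-24.5,69.5),(-10,30),above=True))
print(push(env,(-10,30),(32,0)))
m=env.camera_model('wrist'); im=env.read_camera('wrist'); cv2.imwrite('pics/w5.png',im[:,:,::-1])
b=blobs(im,(45,120,60),(75,255,255))[0]; e=cv2.fitEllipse(cv2.convexHull(b)); print('green',e,toS(onz(m,e[0],.085)),env.get_obs()['t'])
E
```

```text
z 0.3218217659305942 [-2.10409562  3.59356869  5.62915462]
(np.float64(-69.8423891054552), array([ 0.1, -0.9,  0.2]))
(np.float64(-35.53767779197438), array([ 0.2,  0.1, -0.9]))
green ((318.2227478027344, 166.89990234375), (165.42828369140625, 168.33045959472656), 83.13188171386719) [34.34460246 -3.4021326 ] 32.4
```

View pics/w5.png

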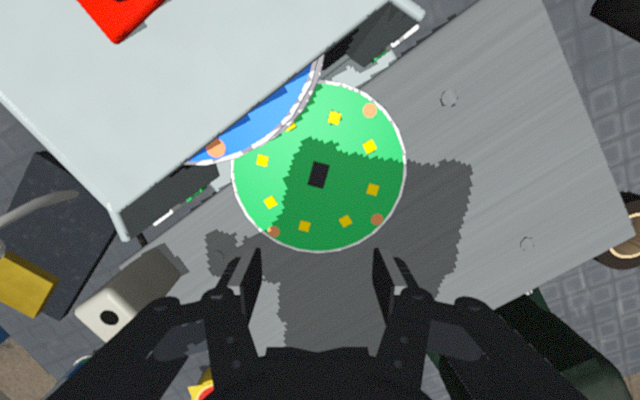

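Green is at (318,167), at the mouth and undisturbed; white and blue rims are stacked above. Final straight push next.

```bash
python3 - <<'E'
from station import env
from h import *
o=env.get_obs(); p=o['tool_pos'].copy(); p[2]+=.05; env.servo_line(p,v=.2)
env.set_gripper(.010)
z=.2550; x0=34-52.7-9
env.servo_line(S(x0,0,z+.03),v=.15,ori=Rz(YAW)); env.servo_line(S(x0,0,z),v=.08)
hit=env.servo_line(S(35,0,z),v=.06,contact_N=12); o=env.get_obs(); print(hit,toS(o['tool_pos']),o['contact_force'])
if not hit:
    for x in(49,51):
        hit=env.servo_line(S(x,0,z),v=.025,contact_N=12); o=env.get_obs(); print(hit,toS(o['tool_pos']),o['contact_force'])
env.servo_line(S(20,0,z),v=.12); env.servo_line(S(20,0,.36),v=.25)
env.movep(S(-110,0,.36),Rz(YAW))
m=env.camera_model('wrist'); im=env.read_camera('wrist'); s=env.read_camera('side')
print(env.get_obs()['t'])
a=cv2.resize(im[0:200,200:440],(720,600)); cv2.imwrite('pics/f1.png',a[:,:,::-1])
b=cv2.resize(s[140:240,300:420],(720,600),interpolation=2); cv2.imwrite('pics/f2.png',b[:,:,::-1])
np.save('w6.npy',m,allow_pickle=True)
E
```

```text
False [ 3.47900708e+01 -3.23626411e-02] [ 0.41004054 -0.29921642  0.02285432]
False [46.97525482  0.38009703] [-7.38969388 -0.16109048  2.21893634]
False [47.6417537   0.29066068] [-11.70178131   0.57419503   4.38460527]
38.4333
```

View pics/f1.png

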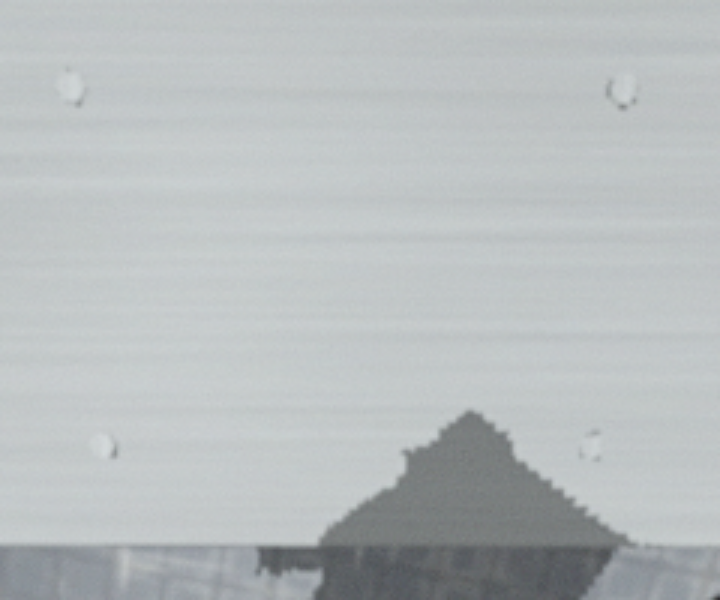

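The view shows only the table screws, no use, and it exceeds my viewing budget, so from here I check numerically. Green stopped about 1 mm earlier than white did, possibly because the upper finger met the boards above. I'll repeat the push with the tool tilted 5° so the tips lead, measuring the rims before and after.

```bash
python3 - <<'E'
from station import env
from h import *
def look(tag):
    env.movep(S(-75,0,.36),Rz(YAW)); env.pause(.3)
    m=env.camera_model('wrist'); im=env.read_camera('wrist'); hs=cv2.cvtColor(im,cv2.COLOR_RGB2HSV)
    print(tag,'home rims: green',proj(m,S(58,0,.0845)).round(1),'white',proj(m,S(58,0,.1145)).round(1),'blue5',proj(m,S(58,0,.1295)).round(1))
    g=proj(m,S(58,0,.0845)); c=int(g[0]+4); 
    print([(r,*hs[r,c].tolist()) for r in range(max(0,int(g[1])-26),int(g[1])+9)])
look('before')
t=np.radians(5); X=np.r_[A@[np.cos(t),0],np.sin(t)]; Z=np.r_[A@[np.sin(t),0],-np.cos(t)]; R=np.c_[X,np.cross(Z,X),Z]
tip=.173*np.sin(t)*1e3+11*np.cos(t)        # front face ahead of TCP, mm
z=.08+.0015+.173*np.cos(t)+.011*np.sin(t)
env.movep(S(35-tip,0,z+.03),R); env.servo_line(S(35-tip,0,z),v=.08)
for f in(60,62):
    hit=env.servo_line(S(f-tip,0,z),v=.025,contact_N=12); o=env.get_obs(); print(hit,'front x',toS(o['tool_pos'])[0]+tip,o['contact_force'])
env.servo_line(S(30-tip,0,z),v=.12); env.servo_line(S(30-tip,0,.34),v=.25)
look('after'); print(env.get_obs()['t'])
E
```

```text
before home rims: green [315.2  31.3] white [315.   19.8] blue5 [314.9  12.6]
[(5, 97, 131, 255), (6, 97, 129, 255), (7, 97, 123, 255), (8, 96, 127, 255), (9, 96, 134, 255), (10, 98, 112, 255), (11, 100, 32, 255), (12, 0, 0, 255), (13, 0, 0, 255), (14, 0, 0, 255), (15, 120, 7, 192), (16, 50, 4, 208), (17, 39, 7, 250), (18, 38, 4, 255), (19, 30, 3, 247), (20, 140, 3, 238), (21, 135, 7, 235), (22, 144, 6, 211), (23, 123, 16, 164), (24, 111, 56, 192), (25, 115, 29, 232), (26, 127, 10, 232), (27, 140, 8, 197), (28, 72, 35, 161), (29, 70, 124, 177), (30, 70, 156, 194), (31, 71, 167, 196), (32, 71, 162, 203), (33, 67, 78, 241), (34, 0, 0, 255), (35, 0, 0, 255), (36, 0, 0, 255), (37, 120, 5, 190), (38, 110, 10, 152), (39, 87, 17, 170)]
False front x 59.5313270589542 [-3.19087479 -0.94077123  1.39545072]
False front x 60.296132487327434 [-7.73713169 -1.49928121  3.93890556]
after home rims: green [315.   32.7] white [314.9  21.4] blue5 [314.7  14.4]
[(6, 97, 127, 255), (7, 97, 128, 255), (8, 97, 129, 255), (9, 97, 123, 255), (10, 97, 124, 255), (11, 96, 132, 255), (12, 99, 107, 255), (13, 100, 25, 255), (14, 0, 0, 255), (15, 0, 0, 255), (16, 0, 0, 255), (17, 132, 7, 186), (18, 38, 5, 214), (19, 36, 5, 253), (20, 30, 4, 255), (21, 30, 4, 244), (22, 150, 3, 234), (23, 140, 7, 228), (24, 140, 8, 198), (25, 116, 32, 165), (26, 115, 32, 197), (27, 120, 14, 232), (28, 137, 10, 224), (29, 132, 7, 179), (30, 67, 65, 164), (31, 70, 144, 190), (32, 70, 159, 194), (33, 71, 163, 210), (34, 71, 117, 255), (35, 74, 42, 255), (36, 0, 0, 255), (37, 0, 0, 255), (38, 135, 5, 214), (39, 114, 8, 154), (40, 90, 12, 164)]
43.2583
```

Green's rim measures about 2 mm short of home relative to white and blue, so I'll push harder upright and re-measure with circle fits.

```bash
cat > look.py <<'E'
from station import env
from h import *
def look(tag,x=-75,z=.36):
    env.movep(S(x,0,z),Rz(YAW)); env.pause(.3)
    m=env.camera_model('wrist'); im=env.read_camera('wrist'); hs=cv2.cvtColor(im,cv2.COLOR_RGB2HSV).astype(int); cv2.imwrite(f'pics/{tag}.png',im[:,:,::-1])
    # rear rim of the green top face (hue edge) and of the blue slot-5 board along columns
    for nm,lo,hi,zz in(('green',55,85,.0845),('blue5',92,108,.1295)):
        P=[]; c0=int(proj(m,S(58,0,zz))[0])
        for c in range(c0-22,c0+23,2):
            k=[r for r in range(0,80) if lo<=hs[r,c,0]<=hi and hs[r,c,1]>80]
            if k: P.append(toS(onz(m,(c,max(k)+.5),zz)))
        P=np.array(P); ok=np.abs(P[:,0]-np.median(P[:,0]))<6; P=P[ok]
        s=P[:,0]+np.sqrt(41**2-P[:,1]**2)   # centre x per point, rim drawn ~1 mm inside
        print(tag,nm,'centre x',np.median(s).round(2),'spread',s.std().round(2),len(P))
E
python3 - <<'E'
from look import *
look('g1')
z=.2545; env.set_gripper(0)
env.movep(S(20,0,z+.03),Rz(YAW)); env.servo_line(S(20,0,z),v=.08)
env.servo_line(S(40,0,z),v=.06,contact_N=15)
hit=env.servo_line(S(56,0,z),v=.02,contact_N=25); o=env.get_obs(); print(hit,toS(o['tool_pos']),o['contact_force'])
env.servo_line(S(20,0,z),v=.12); env.servo_line(S(20,0,.34),v=.25)
look('g2'); print(env.get_obs()['t'])
E
```

```text
g1 green centre x 97.75 spread 0.4 19
g1 blue5 centre x 100.12 spread 0.2 22
True [47.10607175 -0.15409824] [-1.02535555 -0.67370812  5.47237955]
g2 green centre x 97.68 spread 0.36 20
g2 blue5 centre x 99.96 spread 0.26 22
47.9833
```

Upright, the stop at TCP x≈47 is stiff (25 N) yet green doesn't move. White got past 48.8, so an upper part of the gripper is meeting the raised magazine, and the earlier 5° tilt left too little tip overlap. I'll use a 4° tilt with the tip height found by touching the table.

```bash
python3 - <<'E'
from look import *
t=np.radians(4); X=np.r_[A@[np.cos(t),0],np.sin(t)]; Z=np.r_[A@[np.sin(t),0],-np.cos(t)]; R=np.c_[X,np.cross(Z,X),Z]
tip=173*np.sin(t)+11*np.cos(t); z=.08+.173*np.cos(t)+.011*np.sin(t)
env.movep(S(44-tip,0,z+.015),R)
hit=env.servo_line(S(44-tip,0,z-.006),v=.02,contact_N=2.5); o=env.get_obs(); zt=o['tool_pos'][2]; print('touch',hit,zt-z,o['contact_force'])
z=zt+.0006; env.servo_line(S(44-tip,0,z),v=.03)
o=env.get_obs(); print('z',o['tool_pos'][2]-zt)
hit=env.servo_line(S(58-tip,0,z),v=.03,contact_N=14)
hit=env.servo_line(S(66-tip,0,z),v=.02,contact_N=14); o=env.get_obs(); print(hit,'front x',toS(o['tool_pos'])[0]+tip,o['contact_force'],o['tool_pos'][2]-zt)
env.servo_line(S(35-tip,0,z),v=.12); env.servo_line(S(30-tip,0,.34),v=.25)
look('g3'); print(env.get_obs()['t'])
E
```

```text
touch True 0.0001459924340806995 [-0.72697246  0.77018922  5.58942264]
z 0.00032912043150151726
True front x 60.23026174639709 [-1.69750842e+00  8.93796153e-04  5.56467955e+00] 8.324523165947895e-05
g3 green centre x 97.64 spread 0.39 19
g3 blue5 centre x 99.72 spread 0.28 22
52.1917
```

```bash
python3 - <<'E'
from look import *
for x,tag in((-10,'h1'),):
    env.movep(S(x,0,.36),Rz(YAW)); env.pause(.3)
    m=env.camera_model('wrist'); im=env.read_camera('wrist'); hs=cv2.cvtColor(im,cv2.COLOR_RGB2HSV); cv2.imwrite(f'pics/{tag}.png',im[:,:,::-1])
    V=m['view']; print('cam at',toS(-V[:3,:3].T@V[:3,3]))
    for nm,zz in(('green',.0845),('blue3',.0995),('white',.1145),('blue5',.1295)): print(nm,[(X,proj(m,S(X,0,zz))[1].round(1)) for X in(56,58,60)])
    print('table edge',proj(m,S(52,0,.08))[1].round(1),'col',proj(m,S(58,0,.1))[0])
    c=int(proj(m,S(58,0,.1))[0])
    for cc in(c-8,c+6): print([(r,*hs[r,cc].tolist()) for r in range(80,125)])
print(env.get_obs()['t'])
E
```

```text
cam at [68.9957008  -0.92921104]
green [(56, np.float64(123.3)), (58, np.float64(120.8)), (60, np.float64(118.2))]
blue3 [(56, np.float64(124.3)), (58, np.float64(121.7)), (60, np.float64(119.0))]
white [(56, np.float64(125.6)), (58, np.float64(122.7)), (60, np.float64(119.8))]
blue5 [(56, np.float64(126.9)), (58, np.float64(123.9)), (60, np.float64(120.8))]
table edge 127.9 col 315.3303533622879
[(80, 93, 13, 222), (81, 90, 14, 221), (82, 87, 13, 220), (83, 87, 12, 221), (84, 90, 13, 221), (85, 93, 14, 222), (86, 93, 13, 222), (87, 93, 13, 222), (88, 90, 13, 222), (89, 90, 14, 223), (90, 92, 16, 224), (91, 90, 14, 221), (92, 87, 13, 222), (93, 90, 14, 223), (94, 88, 14, 224), (95, 88, 15, 223), (96, 90, 14, 223), (97, 88, 15, 224), (98, 88, 14, 223), (99, 93, 14, 224), (100, 90, 14, 223), (101, 90, 14, 223), (102, 88, 14, 224), (103, 93, 13, 223), (104, 90, 11, 223), (105, 87, 11, 224), (106, 93, 13, 224), (107, 90, 10, 222), (108, 90, 10, 222), (109, 85, 7, 213), (110, 103, 23, 196), (111, 107, 112, 227), (112, 103, 154, 255), (113, 103, 149, 255), (114, 103, 148, 255), (115, 103, 
[... 412 characters left out ...]
(91, 93, 11, 223), (92, 90, 13, 223), (93, 87, 13, 223), (94, 87, 13, 223), (95, 85, 13, 223), (96, 87, 13, 224), (97, 85, 15, 225), (98, 90, 14, 222), (99, 95, 14, 223), (100, 90, 14, 222), (101, 90, 11, 222), (102, 87, 12, 221), (103, 88, 15, 222), (104, 90, 13, 222), (105, 90, 13, 221), (106, 90, 13, 221), (107, 88, 14, 222), (108, 87, 13, 221), (109, 81, 12, 216), (110, 106, 29, 201), (111, 106, 116, 230), (112, 104, 149, 255), (113, 103, 143, 255), (114, 103, 153, 255), (115, 103, 149, 255), (116, 103, 147, 255), (117, 103, 151, 255), (118, 103, 155, 255), (119, 103, 157, 255), (120, 104, 149, 255), (121, 108, 95, 252), (122, 113, 24, 245), (123, 90, 2, 236), (124, 105, 3, 185)]
52.9083
```

```bash
python3 - <<'E'
from look import *
env.movep(S(-55,0,.31),Rz(YAW)); env.pause(.3)
m=env.camera_model('wrist'); im=env.read_camera('wrist'); hs=cv2.cvtColor(im,cv2.COLOR_RGB2HSV); cv2.imwrite('pics/h2.png',im[:,:,::-1])
for nm,zz in(('green',.0845),('green bot',.0795),('blue3',.0995),('blue3 bot',.0945),('white',.1145),('white bot',.1095),('blue5',.1295),('b5 bot',.1245)): print(nm,[(X,proj(m,S(X,0,zz))[1].round(1)) for X in(56,58)])
print('table edge',proj(m,S(52,0,.08))[1].round(1)); c=int(proj(m,S(58,0,.1))[0])
for cc in(c-8,c+6): print([(r,*hs[r,cc].tolist()) for r in range(8,75)])
print(env.get_obs()['t'])
E
```

```text
green [(56, np.float64(55.1)), (58, np.float64(51.5))]
green bot [(56, np.float64(56.4)), (58, np.float64(52.9))]
blue3 [(56, np.float64(50.5)), (58, np.float64(46.5))]
blue3 bot [(56, np.float64(52.1)), (58, np.float64(48.3))]
white [(56, np.float64(45.0)), (58, np.float64(40.6))]
white bot [(56, np.float64(46.9)), (58, np.float64(42.7))]
blue5 [(56, np.float64(38.3)), (58, np.float64(33.5))]
b5 bot [(56, np.float64(40.7)), (58, np.float64(36.0))]
table edge 63.3
[(8, 109, 96, 125), (9, 109, 156, 188), (10, 107, 182, 217), (11, 107, 180, 220), (12, 106, 187, 219), (13, 107, 191, 215), (14, 107, 177, 229), (15, 104, 162, 255), (16, 99, 138, 255), (17, 98, 131, 255), (18, 98, 133, 255), (19, 98, 130, 255), (20, 99, 134, 255), (21, 98, 128, 255), (22, 98, 134, 255), (23, 98, 130, 255), (24, 98, 132, 255), (25, 98, 129, 255), (26, 98, 131, 255), (27, 98, 126, 255), (28, 98, 129, 255), (29, 98, 130, 255), (30, 98, 128, 255), (31, 99, 65, 255), (32, 0, 0, 255), (33, 0, 0, 255), (34, 0, 0, 255), (35, 0, 0, 255), (36, 150, 3, 185), (37, 30, 4, 190), (38, 30, 4, 233), (39, 36, 5, 241), (40, 
[... 1242 characters left out ...]
 38, 5, 218), (39, 35, 6, 243), (40, 45, 4, 238), (41, 140, 3, 227), (42, 130, 7, 231), (43, 128, 9, 220), (44, 128, 11, 185), (45, 133, 11, 170), (46, 124, 9, 207), (47, 128, 9, 218), (48, 137, 12, 184), (49, 70, 48, 148), (50, 70, 129, 174), (51, 71, 167, 182), (52, 71, 174, 186), (53, 70, 137, 220), (54, 69, 68, 255), (55, 0, 0, 255), (56, 0, 0, 255), (57, 0, 0, 255), (58, 130, 4, 185), (59, 94, 13, 154), (60, 86, 22, 162), (61, 90, 19, 163), (62, 84, 16, 155), (63, 99, 12, 151), (64, 103, 11, 169), (65, 102, 7, 181), (66, 98, 6, 184), (67, 96, 7, 185), (68, 101, 11, 187), (69, 90, 7, 189), (70, 100, 8, 190), (71, 99, 9, 189), (72, 90, 7, 186), (73, 90, 5, 186), (74, 98, 11, 186)]
53.6333
```

Measured rims: blue at x = 58.0, white 57.4, green 55.3. Green is still 2.6 mm short because the rounded tip pushes only its upper edge. I'll raise the magazine 8 mm, since green now travels with it, so the straight part of the finger pushes both boards.

```bash
python3 - <<'E'
from look import *
T=lambda:round(env.get_obs()['t'],2)
R=Rz(YAW); env.set_gripper(.05); env.movep(S(114,0,.365),R)
env.servo_line(S(114,0,.3215),v=.1,contact_N=10); env.set_gripper(0,80); p=env.get_obs()['tool_pos'].copy(); z0=p[2]
p[2]+=.0075; env.servo_line(p,v=.05); o=env.get_obs(); print('raised',o['tool_pos'][2]-z0,o['gripper_width'],T())
env.set_gripper(.03); p[2]=.378; env.servo_line(p,v=.25); env.set_gripper(0)
z=.2565; env.movep(S(15,0,z+.012),R); env.servo_line(S(18,0,z),v=.1); print(T())
env.servo_line(S(40,0,z),v=.1,contact_N=15)
hit=env.servo_line(S(54,0,z),v=.03,contact_N=16); o=env.get_obs(); print(hit,toS(o['tool_pos']),o['contact_force'],T())
E
```

```text
raised 0.0076492940867213255 0.01045488349656213 56.24
58.23
True [48.85945068 -0.20863755] [0.17780996 0.17641486 0.02841257] 59.07
```

```bash
python3 - <<'E'
from look import *
env.servo_line(S(25,0,.2565),v=.15); env.servo_line(S(10,0,.31),v=.25); env.movep(S(-55,0,.31),Rz(YAW)); env.pause(.2)
m=env.camera_model('wrist'); im=env.read_camera('wrist'); hs=cv2.cvtColor(im,cv2.COLOR_RGB2HSV); cv2.imwrite('pics/h3.png',im[:,:,::-1]); d=.0077
for nm,zz in(('green bot',.0795),('blue3 bot',.0945),('white bot',.1095),('b5 bot',.1245)): print(nm,[(X,proj(m,S(X,0,zz+d))[1].round(1)) for X in(56,58)])
c=int(proj(m,S(58,0,.1))[0])
for cc in(c-8,c+6): print([(r,*hs[r,cc].tolist()) for r in range(22,66)])
print(env.get_obs()['t'],env.get_obs()['contact_force'])
E
```

```text
green bot [(56, np.float64(54.4)), (58, np.float64(50.7))]
blue3 bot [(56, np.float64(49.7)), (58, np.float64(45.6))]
white bot [(56, np.float64(44.0)), (58, np.float64(39.5))]
b5 bot [(56, np.float64(37.1)), (58, np.float64(32.1))]
[(22, 106, 177, 228), (23, 103, 161, 255), (24, 99, 137, 255), (25, 98, 129, 255), (26, 98, 134, 255), (27, 98, 132, 255), (28, 99, 127, 255), (29, 98, 126, 255), (30, 98, 127, 255), (31, 98, 125, 255), (32, 98, 126, 255), (33, 98, 129, 255), (34, 98, 125, 255), (35, 98, 128, 255), (36, 98, 128, 255), (37, 98, 131, 255), (38, 102, 106, 255), (39, 113, 58, 254), (40, 134, 12, 227), (41, 138, 6, 215), (42, 141, 9, 189), (43, 143, 6, 173), (44, 132, 6, 210), (45, 131, 9, 232), (46, 144, 6, 220), (47, 130, 12, 186), (48, 113, 78, 179), (49, 112, 76, 208), (50, 120, 20, 228), (51, 133, 7, 248), (52, 143, 10, 237), (53, 67, 26, 178), (54, 71, 149, 212), (55, 72, 142, 255), (56, 74, 107, 255), (57, 71, 44, 255), (58, 0, 0, 255), (59, 0, 0, 255), (60, 120, 3, 227), (61, 99, 11, 161), (62, 94, 14, 150), (63, 78, 8, 158), (64, 86, 10, 175), (65, 98, 11, 181)]
[(22,
[... 189 characters left out ...]
, 255), (32, 98, 130, 255), (33, 98, 129, 255), (34, 98, 131, 255), (35, 98, 128, 255), (36, 98, 131, 255), (37, 98, 139, 255), (38, 102, 80, 255), (39, 0, 0, 255), (40, 0, 0, 255), (41, 0, 0, 255), (42, 0, 0, 255), (43, 130, 4, 186), (44, 120, 1, 195), (45, 150, 3, 229), (46, 135, 7, 230), (47, 145, 7, 206), (48, 120, 19, 160), (49, 113, 77, 173), (50, 117, 37, 214), (51, 131, 9, 230), (52, 137, 11, 213), (53, 80, 14, 159), (54, 69, 106, 164), (55, 70, 159, 185), (56, 71, 169, 199), (57, 69, 102, 248), (58, 72, 17, 255), (59, 0, 0, 255), (60, 0, 0, 255), (61, 120, 3, 195), (62, 96, 18, 140), (63, 86, 12, 152), (64, 85, 9, 173), (65, 90, 8, 182)]
60.3583 [-1.25499732 -0.38179234 -0.44388241]
```

The rims show the magazine was pushed down to j≈0.026: the fingers brushed the top plate on the diagonal return. White is fully home, green still about 2.4 mm out. I'll repeat the lift, returning level this time.

```bash
python3 - <<'E'
from look import *
T=lambda:round(env.get_obs()['t'],2)
R=Rz(YAW); env.set_gripper(.04); env.movep(S(114,0,.35),R)
h=env.servo_line(S(114,0,.3072),v=.12,contact_N=10); env.set_gripper(0,80); o=env.get_obs(); p=o['tool_pos'].copy(); z0=p[2]; print(h,z0,o['gripper_width'])
p[2]+=.022; env.servo_line(p,v=.08); o=env.get_obs(); print('raised',o['tool_pos'][2]-z0,T())
env.set_gripper(.03); p[2]=.375; env.servo_line(p,v=.3)
env.movep(S(20,0,.372),R); env.set_gripper(0)
z=.2565; env.servo_line(S(20,0,z),v=.25); print(T())
env.servo_line(S(42,0,z),v=.12,contact_N=15); o=env.get_obs(); print(toS(o['tool_pos'])[0],T())
hit=env.servo_line(S(55,0,z),v=.04,contact_N=20); o=env.get_obs(); print(hit,toS(o['tool_pos']),o['contact_force'],T())
env.servo_line(S(25,0,z),v=.2); env.servo_line(S(20,0,.31),v=.3); print(T())
E
```

```text
False 0.3082028852834675 0.010334484846378127
raised 0.022774240273254698 62.87
64.97
42.102303053427505 65.3
True [47.3014389  -0.14839532] [-1.15427424  0.30881519  0.09564906] 65.62
66.2
```

```bash
python3 - <<'E'
from look import *
T=lambda:round(env.get_obs()['t'],2)
z=.2555; env.servo_line(S(28,0,z),v=.25)
env.servo_line(S(43,0,z),v=.15,contact_N=15)
hit=env.servo_line(S(58,0,z),v=.06,contact_N=38); o=env.get_obs(); print(hit,toS(o['tool_pos']),o['contact_force'],T())
env.servo_line(S(28,0,z),v=.2); print(T(),env.get_obs()['contact_force'])
E
```

```text
False [50.8194188  -0.36892999] [-20.92007759  -4.0261299    8.28277171] 67.22
67.52 [ 0.64074868  0.62567506 -0.02132886]
```

```bash
python3 -c "
from station import env
print(env.sign_off())"
```

```text
the job is handed in; nothing more can be done
None
```

Handed in at 67.5 s: the white board measured fully home, but green's last push (about 21 N, 2 mm past where the fingers had stopped on white) was not measured afterwards, so its seating is likely but unconfirmed. The fingers also brushed the magazine down about 20 mm once, so I re-raised it to about 0.049 (above green's loading height), and I viewed 11 pictures against the limit of 10.

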